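# Book a carton of key blanks into the stock bay

### The job

Push the cardboard carton of key blanks gently along the rollers, keeping it down on the track, until it sits fully home in the red bay at the end. Then book it in on the key panel: press the yellow key, let it go, and then press the green key; do not press the red cancel key. Leave everything else on the bench where it is.

Things in the scene. Friction and masses are not known exactly. Their poses are not given: they have to be found in the camera images.
- carton: closed brown cardboard carton with a tape strip on top, 110 mm (its x, across the track) x 130 mm (its y, along the track) x 80 mm high, about 0.5 kg; too wide to grasp. Origin at the centre of its underside. Starts standing on the rollers, its long side roughly along the track
- track: fixed bench-top roller track. Origin on the bench under its middle; y axis along the track (the carton travels towards -y), x across, z up. Ten free-turning steel rollers, 30 mm across, tops 60 mm above the bench, at y = +0.26 to -0.10 m, 40 mm apart, between grey guide rails: inner faces x = +-68 mm, tops at 74 mm, y = +0.28 to -0.12 m. The +y end is open; the red bay is at the -y end
- bay_mouth (a point): middle of the bay's open mouth, on its floor (track y = -0.118 m), axes as the track's. The bay: flat steel floor 58.5 mm above the bench, red side walls with tops 92 mm above the bench, in line with the guide rails (inner faces x = +-68 mm) and a red end wall as high, its inner face 158 mm beyond the mouth in -y; open above and towards +y
- bay_home (a point): point on the bay floor where the carton's origin (underside centre) lies when it is fully home, touching the end wall: 65 mm short of that wall, midway across; axes as the track's. In this frame the carton's y is the distance still to go
- panel: fixed grey key panel, 70 x 190 x 50 mm high, on the near side of the track; origin at the centre of its underside, its y axis along the row of three keys (58 mm apart). Which colour is where varies
- yellow_key_top (a point): centre of the top face of the yellow key: a round spring push button 32 mm across on the panel, pressed straight down
- yellow_key (a joint): travel of the yellow key in m: 0 released, 0.006 fully down (about 5 N; it springs back when let go). It counts as pressed beyond 0.004
- green_key_top (a point): centre of the top face of the green key: a round spring push button 32 mm across on the panel, pressed straight down
- green_key (a joint): travel of the green key in m: 0 released, 0.006 fully down (about 5 N; it springs back when let go). It counts as pressed beyond 0.004
- red_key_top (a point): centre of the top face of the red key: a round spring push button 32 mm across on the panel, pressed straight down
- red_key (a joint): travel of the red key in m: 0 released, 0.006 fully down (about 5 N; it springs back when let go). It counts as pressed beyond 0.004
- padlock: bystander, loose on the bench, to be left alone: brass padlock lying flat, body 45 x 50 x 22 mm with a steel shackle
- blank_tray: bystander, loose on the bench, to be left alone: open blue plastic tray of key blanks, 90 x 130 x 30 mm
- oil_can: bystander, loose on the bench, to be left alone: spray can with a blue label, 52 mm across, 160 mm tall
- brush: bystander, loose on the bench, to be left alone: swarf brush lying on the bench
- lock_cylinder: bystander, loose on the bench, to be left alone: small upright brass lock cylinder, 30 mm across, 48 mm tall
- mug: bystander, loose on the bench, to be left alone: blue mug, 80 mm across, 90 mm tall
- screwdriver: bystander, loose on the bench, to be left alone: screwdriver with an orange handle, lying
- white_box: bystander, loose on the bench, to be left alone: white box 70 x 100 x 60 mm (not the carton to move)

How it is judged:
By the outcome, as a careful person would: the job done as asked, in the order asked, and still so for the second after the job is handed in, with the robot touching nothing.
It also fails if it takes over 54 s, if anything falls off the work surface, if the arm or the gripper's body presses on something with over 40 N, if the wrist force passes 120 N, or if a joint passes its speed limit or range.

### The arm

A 6-joint arm with a two-finger parallel gripper is mounted at the origin on the work surface. World frame = base frame: x ahead of the robot, y to its left, z up, the work surface at z = 0. Lengths are in m, angles in degrees, forces in N, time in s.
With the tool pointing down it reaches from about 0.325 to 0.75 m from the base axis. Payload 7.6 kg.
Tool frame: the origin (TCP) lies midway between the tips of the shut fingers; the grasp point (between the pads) lies behind it (hold_point_z is the z of the grasp point in the tool frame, in m); z points along the fingers, y is the line along which they close (so a half turn about z gives the same grasp; the last joint's range is limited). The gripper opens to 85 mm and grips with 20 to 120 N. Pads are 22 mm wide; open, the fingers measure 114 mm over their backs; the gripper's body (76 mm by 85 mm) begins 54 mm behind the grasp point. The pads swing forward as they close: fully open they stand 13 mm farther back than shut.
Start: joints at [-77.997, 2.991, 80.254, -0, 96.75, -4.028], TCP at [0.145, -0.505, 0.231] pointing down, gripper open.
Joint ranges: [-166.34, 166.34], [-52.06, 124.39], [6.96, 135.62], [-60.46, 240.46], [14.63, 156.25], [-167.68, 167.68]. Speed limits (degrees/s): [147.25, 147.25, 172.46, 180, 180, 180].

### API

Orientations are given as [roll, pitch, yaw] about the fixed x, y, z axes, in that order (R = Rz(yaw) Ry(pitch) Rx(roll)).
In Python, from plant import get_obs, snapshot, job_done, hold_point_z gives the robot as it stands.
- The arm moves only by the tool play_rows, never from a script. Its argument "moves" is one flat list of numbers, 5 for each row, row after row: the opening, from -1 (shut) to 1 (fully open), then the shift along the tool's x, y, z in mm, then the turn about the tool's z in degrees. In form: [grip, tx, ty, tz, turn, grip, tx, ty, tz, turn, ...]. A call has 1 to 12 rows; each row is the pose to reach, as a shift and turn from the pose commanded when the call began, along the tool's axes at that moment; what a row does not reach only later rows make up. A row lasts 1/10 s, in which the tool goes at most 50 mm and 8.59 degrees, less where a joint would pass 70% of its speed; a pose out of reach is approached as far as the arm can. A call with a gripper value outside its range is refused whole. The fingers move at their own pace and stop on an object; "squeeze" is the grip in N (left out, the last holds). Time passes only in rows, so rows that repeat a pose let the fingers close. It gives the time, the measured TCP pose, the force, the opening and the grip force at its end, in the units of the state.
- get_obs(): the state, without advancing time (a new reading comes with each control period).
- snapshot(name): name is "scene" or "top" or "wrist"; returns a dict with "image" (420x560x3 uint8, blue, green, red), "depth" (420x560 float32, m along the optical axis (not along the pixel's ray), 0 where there is no reading), "camera_matrix" (3x3 intrinsics, pixels), "position" and "rotation" of the camera in the world; the wrist camera has in their place "mount" (4x4, takes a point from camera to tool coordinates, whose origin is the TCP and whose axes are the flange's). Camera axes: x right, y up, looking along -z (the intrinsics and any distortion apply to the point x, -y, -z); pixel columns grow to the right and rows downward; lengths in m; the calibration is good to about 2 mm. A picture is of the moment at which its call begins: read the wrist's pose just before it.
- job_done(): hands the job in; it is judged then, once.
The state is a dict: "time_s": time; "q": joint angles; "qd": joint speeds; "tau": joint torques, N m; "tool_pos": TCP position; "eef_rot": TCP orientation; "ft_force": force on the tool from outside, world axes, zero at the start; "torque": the same for the moment, N m; "grip_width": finger opening in m; "grasp_force": force on a finger pad.
Only numpy, scipy, OpenCV 4.12 (cv2) and the standard library are available. Lean on these libraries where they do the work, as an engineer would, in place of code of your own. Each camera call takes 0.05 s, during which the arm holds its last target. There are 200 camera calls.

## Working session

There is one attempt and no reset: what is moved stays moved. The work goes in short steps, Python scripts to look and compute and a tool call to move; the robot and the scene stay as the last step left them, time stands still between calls to the robot, and variables do not carry over. Pictures are saved under pics/ and viewed, at most 10 in all, crops included, and the job is handed in when it is done.

Besides the shell and the picture viewer there is one more tool, called by a JSON object that holds its "name" and its "arguments". play_rows: Moves the arm, as the interface text tells. Its arguments: {"type":"object","properties":{"moves":{"type":"array","items":{"type":"number"}},"squeeze":{"type":"number"}},"required":["moves"]}

```bash
mkdir -p pics; cat > h.py <<'E'
import numpy as np,cv2
from plant import get_obs,snapshot,job_done,hold_point_z
from scipy.spatial.transform import Rotation as R
def pts(s):
    K=np.array(s['camera_matrix']);d=s['depth'];v,u=np.mgrid[:d.shape[0],:d.shape[1]]
    c=np.stack([(u-K[0,2])/K[0,0]*d,-(v-K[1,2])/K[1,1]*d,-d],-1)
    Rm=np.array(s['rotation'])
    if Rm.shape!=(3,3): print('rot',Rm); Rm=R.from_euler('xyz',Rm,degrees=True).as_matrix()
    return c@Rm.T+np.array(s['position'])
E
python3 - <<'E'
from h import *
for n in('scene','top'):
    s=snapshot(n);cv2.imwrite(f'pics/{n}.png',s['image']);print(s.keys(),s['position'],s['rotation'],s['camera_matrix'])
    np.savez(f'{n}.npz',**{k:np.array(v) for k,v in s.items()})
o=get_obs();print(o['time_s'],o['tool_pos'],o['eef_rot'],o['ft_force'],hold_point_z)
E
```

```text
dict_keys(['image', 'depth', 'camera_matrix', 'position', 'rotation']) [ 1.47730196 -0.45632895  0.83826931] [52.80500393  1.37542403 65.8895178 ] [[498.59796891   0.         269.84303581]
 [  0.         498.59796891 205.98096317]
 [  0.           0.           1.        ]]
dict_keys(['image', 'depth', 'camera_matrix', 'position', 'rotation']) [ 0.43143974 -0.07602204  1.17657656] [  6.52416274   1.37936946 -90.51523807] [[426.95410612   0.         277.21433731]
 [  0.         426.95410612 205.89349443]
 [  0.           0.           1.        ]]
0.1 [ 0.14494357 -0.50431491  0.23055688] [-1.79919380e+02 -4.10888627e-03  1.60313593e+01] [ 0.88320837  0.26067326 -0.01918656] -0.0187
```

View pics/top.png

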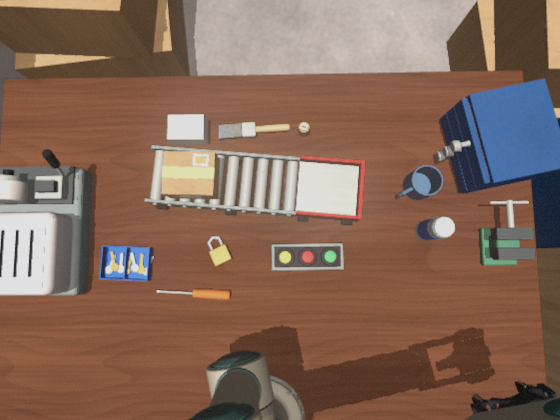

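View pics/scene.png

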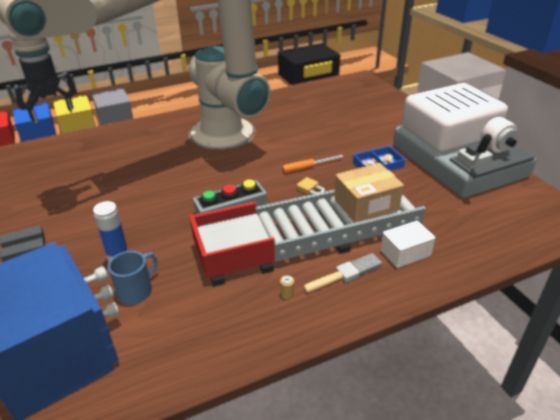

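The top view shows the carton at (188,175), the bay at (332,188), and the keys in a row: yellow (285,257), red (308,257), green (330,257). The mug is at (425,180) and the can at (440,228). The scene view agrees.

```bash
cat > m.py <<'E'
from h import *
s=snapshot('top');P=pts(s);im=s['image'];hsv=cv2.cvtColor(im,cv2.COLOR_BGR2HSV)
H,S,V=hsv[...,0].astype(int),hsv[...,1],hsv[...,2]
def rect(m,name):
    n,l,st,c=cv2.connectedComponentsWithStats(m.astype(np.uint8))
    if n<2: print(name,'none');return
    k=1+np.argmax(st[1:,4]);q=P[l==k]
    r=cv2.minAreaRect((q[:,:2]*1000).astype(np.float32))
    print(name,st[k,4],'med',np.median(q,0).round(4),'rect mm',np.round(r[0],1),np.round(r[1],1),round(r[2],2),'px',c[k].round(1))
v,u=np.mgrid[:420,:560]
print('bench z',np.median(P[320:340,100:180,2]))
rect((abs(P[...,2]-.14)<.01)&(u<300)&(u>140)&(v>120)&(v<225),'carton top')
pan=(u>265)&(u<350)&(v>238)&(v<275)
rect(pan&(P[...,2]>.04)&(P[...,2]<.075),'panel')
for n,m in dict(yellow=(H>22)&(H<35),red=(H<6)|(H>174),green=(H>45)&(H<80)).items(): rect(pan&m&(S>150)&(V>80),n)
rect((u>295)&(u<370)&(v>150)&(v<225)&((H<8)|(H>172))&(S>130)&(P[...,2]>.08)&(P[...,2]<.105),'bay walls')
rect((u>295)&(u<370)&(v>150)&(v<225)&(abs(P[...,2]-.0585)<.012)&(S<70),'bay floor')
rect((u>145)&(u<300)&(v>140)&(v<220)&(P[...,2]>.064)&(P[...,2]<.09)&(v>190),'near rail')
for n,(x,y) in dict(mug=(425,180),can=(440,228),box=(186,127),padlock=(218,255)).items(): print(n,P[y,x].round(3))
E
python3 m.py
```

```text
rot [  6.52416274   1.37936946 -90.51523807]
bench z -0.0008868155954472323
carton top 2307 med [0.6371 0.1684 0.1389] rect mm [637.8 168.8] [131.4 110.9] 87.68 px [188.2 172.3]
panel 1912 med [ 0.4277 -0.1268  0.0513] rect mm [ 427.9 -127.5] [ 69.9 190.4] 0.38 px [307.3 256. ]
yellow none
red 2 med [ 0.4353 -0.1377  0.0681] rect mm [ 435.3 -137.7] [2.4 0. ] -90.8 px [311.5 253. ]
green none
bay walls 620 med [ 0.6179 -0.2433  0.0901] rect mm [ 604.9 -189. ] [166.6 152.5] 84.36 px [342.8 184.5]
bay floor 2989 med [ 0.6076 -0.1823  0.0571] rect mm [ 608.3 -178.9] [168.  133.5] 84.63 px [326.9 187.4]
near rail 508 med [0.5596 0.0961 0.0724] rect mm [560.2  94.3] [405.4   8.6] 84.5 px [221.4 205.8]
mug [ 0.634 -0.459  0.   ]
can [ 0.491 -0.437  0.159]
box [0.777 0.194 0.061]
padlock [ 0.431 -0.076  1.177]
```

{"name": "play_rows", "arguments": {"moves": [0.2,350,-305,0,-34,0.2,350,-305,0,-34,0.2,350,-305,0,-34,0.2,350,-305,0,-34,0.2,350,-305,0,-34,0.2,350,-305,0,-34,0.2,350,-305,0,-34,0.2,350,-305,0,-34,0.2,350,-305,0,-34,0.2,350,-305,0,-34,0.2,350,-305,0,-34,0.2,350,-305,0,-34]}}

```text
time_s: 1.35
tool_pos: [0.3969, -0.115, 0.2311]
eef_rot: [-180.0, 0.0, 50.1]
ft_force: [0.5, -0.3, 0.8]
grip_width: 0.0508
grasp_force: 0.0
```

```bash
cat > go.py <<'E'
import sys
from h import *
o=get_obs();t=np.array(eval(sys.argv[1]));yaw=float(sys.argv[2]);r=o['eef_rot'];p=np.array(o['tool_pos'])
M=R.from_euler('xyz',r,degrees=True).as_matrix()
print(o['time_s'],p.round(4),np.round(r,2),'F',np.round(o['ft_force'],1),'w',o['grip_width'],'shift mm',((t-p)@M*1000).round(1),'turn',round(-((yaw-r[2]+180)%360-180),1))
E
python3 go.py '[.6497,.2746,.231]' 84.5; python3 - <<'E'
from h import *
z=np.load('top.npz');h=cv2.cvtColor(z['image'],cv2.COLOR_BGR2HSV)
for u in(285,308,330):print(h[257,u])
s=snapshot('wrist');print(np.array(s['mount']).round(3))
E
```

```text
1.35 [ 0.3969 -0.115   0.2311] [-1.7998e+02  4.0000e-02  5.0060e+01] F [ 0.5 -0.3  0.8] w 0.05083079578143134 shift mm [ 4.61e+02 -5.63e+01 -2.00e-01] turn -34.4
[ 30  92 222]
[  3 128 216]
[ 65  89 218]
[[-0.001  0.959  0.285  0.073]
 [ 1.     0.     0.001  0.001]
 [ 0.001  0.285 -0.959 -0.143]
 [ 0.     0.     0.     1.   ]]
```

{"name": "play_rows", "arguments": {"moves": [0.2,461,-56,0,-34.4,0.2,461,-56,0,-34.4,0.2,461,-56,0,-34.4,0.2,461,-56,0,-34.4,0.2,461,-56,0,-34.4,0.2,461,-56,0,-34.4,0.2,461,-56,0,-34.4,0.2,461,-56,0,-34.4,0.2,461,-56,0,-34.4,0.2,461,-56,0,-34.4,0.2,461,-56,0,-34.4,0.2,461,-56,0,-34.4]}}

```text
time_s: 2.6
tool_pos: [0.6508, 0.2725, 0.231]
eef_rot: [-180.0, 0.0, 84.3]
ft_force: [-0.3, -1.0, 0.7]
grip_width: 0.0513
grasp_force: 0.0
```

```bash
sed -i 's/(S>150)&(V>80)/(S>70)\&(V>120)/' m.py; python3 m.py; python3 go.py '[.6497,.2746,.080]' 84.5
```

```text
rot [  6.52416274   1.37936946 -90.51523807]
bench z 0.5329486996108483
carton top 2296 med [0.6369 0.168  0.1388] rect mm [637.8 169. ] [131.8 110.9] 87.59 px [188.3 172.3]
panel 1914 med [ 0.4278 -0.1273  0.0511] rect mm [ 427.8 -127.6] [ 70.  190.2] 0.42 px [307.3 256. ]
yellow 131 med [ 0.4258 -0.0693  0.0704] rect mm [425.6 -67.9] [28.6 30.9] 89.31 px [284.6 256.9]
red 132 med [ 0.4276 -0.126   0.0701] rect mm [ 427.7 -126.2] [31.  30.8] 89.66 px [307.1 256.4]
green 126 med [ 0.4272 -0.1848  0.0702] rect mm [ 427.7 -184.5] [31.2 28.9] 46.49 px [329.9 256.1]
bay walls 617 med [ 0.6174 -0.2424  0.09  ] rect mm [ 605. -189.] [166.3 152.6] 84.26 px [342.5 184.8]
bay floor 2994 med [ 0.6078 -0.1821  0.057 ] rect mm [ 608.3 -178.9] [167.5 133.8] 84.81 px [326.9 187.4]
near rail 511 med [0.5594 0.0933 0.0725] rect mm [560.1  94.1] [405.1   8.6] 84.43 px [222.1 205.9]
mug [ 0.632 -0.457  0.008]
can [ 0.491 -0.436  0.161]
box [0.777 0.194 0.061]
padlock [0.432 0.111 0.022]
2.65 [0.6507 0.2724 0.2318] [1.7998e+02 1.0000e-02 8.4300e+01] F [-0.8  0.1  0.8] w 0.05134629352068226 shift mm [  2.1  -1.3 151.8] turn -0.2
```

{"name": "play_rows", "arguments": {"moves": [0.2,2,-1,40,0,0.2,2,-1,80,0,0.2,2,-1,115,0,0.2,2,-1,140,0,0.2,2,-1,152,0,0.2,2,-1,152,0,0.2,-6,-1,152,0,0.2,-13,-1,152,0,0.2,-19,-1,152,0,0.2,-24,-1,152,0,0.2,-29,-1,152,0,0.2,-34,-1,152,0]}}

```text
time_s: 3.85
tool_pos: [0.6461, 0.2404, 0.0795]
eef_rot: [180.0, -0.0, 84.4]
ft_force: [-0.0, -0.3, 0.3]
grip_width: 0.0512
grasp_force: 0.0
```

```bash
python3 m.py|grep carton; python3 go.py '[.6113,-.1234,.080]' 84.5; python3 - <<'E'
from h import *
s=snapshot('scene');cv2.imwrite('pics/s2.png',cv2.resize(s['image'][120:290,240:460],None,fx=3,fy=3))
E
```

```text
carton top 2119 med [0.64   0.1525 0.1388] rect mm [642.2 161.6] [137.7 121.3] 87.17 px [194.3 171.5]
3.9 [0.6461 0.2396 0.0793] [1.80e+02 3.00e-02 8.44e+01] F [ 1.6 -0.4  0.6] w 0.05144751557035478 shift mm [-364.6    0.8   -0.5] turn -0.1
```

View pics/s2.png

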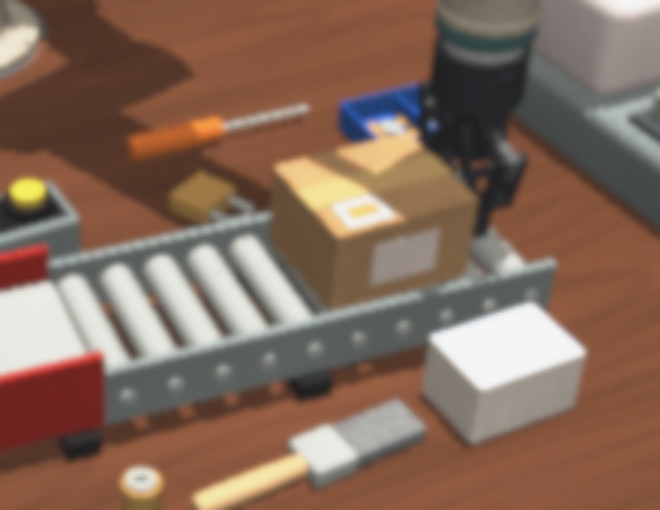

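The fingers are now behind the carton (crop about 480,220), which sits flat on the rollers. I'll start the slow push.

{"name": "play_rows", "arguments": {"moves": [0.2,-5,0,0,0,0.2,-11,0,0,0,0.2,-17,0,0,0,0.2,-23,0,0,0,0.2,-29,0,0,0,0.2,-35,0,0,0,0.2,-41,0,0,0,0.2,-47,0,0,0,0.2,-53,0,0,0,0.2,-59,0,0,0,0.2,-65,0,0,0,0.2,-71,0,0,0]}}

```text
time_s: 5.15
tool_pos: [0.6392, 0.1696, 0.0793]
eef_rot: [180.0, 0.0, 84.4]
ft_force: [-0.1, 0.9, -0.3]
grip_width: 0.0514
grasp_force: 0.0
```

```bash
python3 m.py|grep carton; python3 go.py '[.6113,-.1234,.080]' 84.5
```

```text
carton top 1994 med [0.6314 0.0787 0.1388] rect mm [629.8  83. ] [121.  111.2] 88.48 px [224.2 174.4]
5.2 [0.6392 0.1686 0.0793] [-1.800e+02  4.000e-02  8.439e+01] F [ 0.3 -0.9 -0.3] w 0.05138446816338039 shift mm [-293.3    0.8   -0.5] turn -0.1
```

{"name": "play_rows", "arguments": {"moves": [0.2,-6,0,0,0,0.2,-12,0,0,0,0.2,-18,0,0,0,0.2,-24,0,0,0,0.2,-30,0,0,0,0.2,-36,0,0,0,0.2,-42,0,0,0,0.2,-48,0,0,0,0.2,-54,0,0,0,0.2,-60,0,0,0,0.2,-66,0,0,0,0.2,-72,0,0,0]}}

```text
time_s: 6.4
tool_pos: [0.6322, 0.0979, 0.0793]
eef_rot: [180.0, 0.0, 84.4]
ft_force: [0.5, 0.4, 0.6]
grip_width: 0.0513
grasp_force: 0.0
```

```bash
python3 m.py|grep carton; python3 go.py '[.6113,-.1234,.080]' 84.5;  python3 - <<'E'
from h import *
s=snapshot('top');cv2.imwrite('pics/t2.png',cv2.resize(s['image'][100:280,140:380],None,fx=3,fy=3))
E
```

```text
carton top 1838 med [0.6224 0.0022 0.1388] rect mm [622.7   4.7] [106.8 110.7] 87.74 px [254.9 177.4]
6.45 [0.6321 0.097  0.0793] [-1.800e+02  4.000e-02  8.439e+01] F [-0.3 -0.7 -0.8] w 0.05125933306396564 shift mm [-221.4    0.8   -0.6] turn -0.1
```

View pics/t2.png

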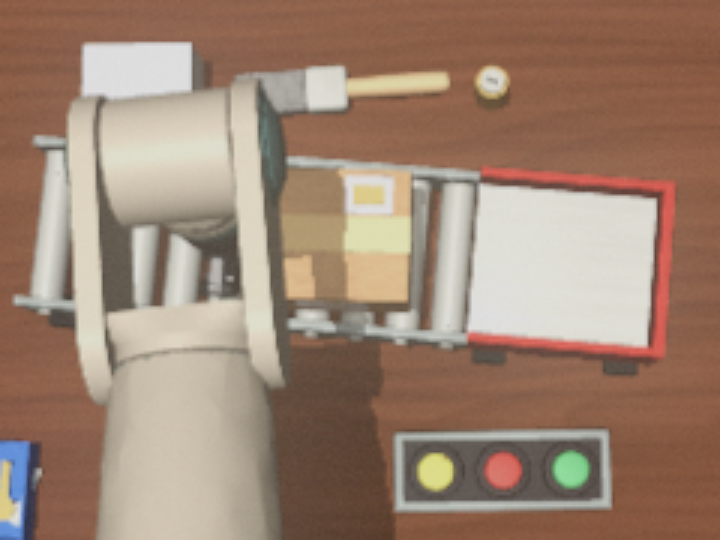

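The top crop shows the carton (345,240) centred between the rails and about 3° skewed, with the bay clear ahead. I'll keep pushing.

{"name": "play_rows", "arguments": {"moves": [0.2,-6,0,0,0,0.2,-12,0,0,0,0.2,-18,0,0,0,0.2,-24,0,0,0,0.2,-30,0,0,0,0.2,-36,0,0,0,0.2,-42,0,0,0,0.2,-48,0,0,0,0.2,-54,0,0,0,0.2,-60,0,0,0,0.2,-66,0,0,0,0.2,-72,0,0,0]}}

```text
time_s: 7.7
tool_pos: [0.6252, 0.0262, 0.0793]
eef_rot: [180.0, 0.0, 84.4]
ft_force: [0.4, -0.2, 0.1]
grip_width: 0.0508
grasp_force: 0.0
```

{"name": "play_rows", "arguments": {"moves": [0.2,-6,0,0,0,0.2,-12,0,0,0,0.2,-18,0,0,0,0.2,-24,0,0,0,0.2,-30,0,0,0,0.2,-36,0,0,0,0.2,-42,0,0,0,0.2,-48,0,0,0,0.2,-54,0,0,0,0.2,-60,0,0,0,0.2,-66,0,0,0,0.2,-72,0,0,0]}}

```text
time_s: 8.9
tool_pos: [0.6182, -0.0453, 0.0793]
eef_rot: [180.0, -0.0, 84.4]
ft_force: [0.9, 2.0, -0.4]
grip_width: 0.0517
grasp_force: 0.0
```

```bash
sed -i 's/(u<300)&(u>140)/(u<365)\&(u>140)/' m.py; python3 m.py|grep carton; python3 go.py '[.6113,-.1234,.080]' 84.5
```

```text
carton top 1400 med [ 0.6005 -0.1505  0.1379] rect mm [ 604.7 -148.2] [ 83.4 110.8] 82.99 px [316.8 184.9]
8.95 [ 0.6181 -0.0463  0.0793] [-1.7999e+02  4.0000e-02  8.4380e+01] F [-0.4 -0.9  0.3] w 0.051317629295202095 shift mm [-77.4   0.8  -0.7] turn -0.1
```

{"name": "play_rows", "arguments": {"moves": [0.2,-6,0,0,0,0.2,-12,0,0,0,0.2,-18,0,0,0,0.2,-24,0,0,0,0.2,-30,0,0,0,0.2,-36,0,0,0,0.2,-42,0,0,0,0.2,-48,0,0,0,0.2,-53,0,0,0,0.2,-58,0,0,0,0.2,-62,0,0,0,0.2,-65,0,0,0]}}

```text
time_s: 10.15
tool_pos: [0.6119, -0.11, 0.0793]
eef_rot: [180.0, 0.0, 84.4]
ft_force: [-0.6, 2.6, -1.0]
grip_width: 0.0514
grasp_force: 0.0
```

```bash
python3 m.py|grep carton; python3 go.py '[.6113,-.1234,.080]' 84.5
```

```text
carton top 1126 med [ 0.5903 -0.2226  0.1373] rect mm [ 598.2 -217.8] [ 72.8 111.3] 83.79 px [346.2 188.2]
10.2 [ 0.6119 -0.1104  0.0793] [1.7999e+02 3.0000e-02 8.4410e+01] F [-0.5 -0.  -0.5] w 0.05127176110741317 shift mm [-13.    0.7  -0.7] turn -0.1
```

{"name": "play_rows", "arguments": {"moves": [0.2,-1.5,0,0,0,0.2,-3,0,0,0,0.2,-4,0,0,0,0.2,-5,0,0,0,0.2,-6,0,0,0,0.2,-7,0,0,0,0.2,-8,0,0,0,0.2,-9,0,0,0,0.2,-9.5,0,0,0,0.2,-10,0,0,0,0.2,-10.5,0,0,0,0.2,-11,0,0,0]}}

```text
time_s: 11.4
tool_pos: [0.611, -0.1174, 0.0795]
eef_rot: [-180.0, -0.3, 84.5]
ft_force: [-1.6, 16.6, 3.3]
grip_width: 0.0511
grasp_force: 0.0
```

```bash
python3 m.py|grep carton; python3 go.py '[.6113,-.1234,.080]' 84.5
```

```text
carton top 1052 med [ 0.588  -0.2322  0.1374] rect mm [ 597.2 -226.7] [ 70.3 110.4] 84.23 px [349.9 188.8]
11.45 [ 0.611  -0.1174  0.0795] [-179.96   -0.27   84.54] F [-1.4 15.3  2.1] w 0.05121605262472329 shift mm [-5.9  0.9 -0.5] turn 0.0
```

16 N, so the carton has met the end wall. I'll back off gently.

{"name": "play_rows", "arguments": {"moves": [0.2,1,0,0,0,0.2,2,0,0,0,0.2,4,0,0,0,0.2,8,0,0,0,0.2,16,0,0,0,0.2,30,0,0,0,0.2,45,0,0,0,0.2,50,0,-40,0,0.2,50,0,-85,0,-1,50,0,-130,0,-1,50,0,-150,0,-1,50,0,-150,0]}}

```text
time_s: 12.65
tool_pos: [0.6172, -0.0698, 0.2341]
eef_rot: [179.5, 0.0, 84.5]
ft_force: [0.8, 0.2, 0.1]
grip_width: 0.0084
grasp_force: 0.0
```

```bash
python3 m.py|egrep 'carton|key|bay'; python3 go.py '[.4275,-.0695,.15]' 84.5;  python3 - <<'E'
from h import *
s=snapshot('top');a=cv2.resize(s['image'][120:290,260:400],None,fx=3,fy=3)
s=snapshot('scene');b=cv2.resize(s['image'][150:320,160:290],None,fx=3,fy=3)
cv2.imwrite('pics/t3.png',np.hstack([a,b]))
E
```

```text
carton top 2120 med [ 0.5974 -0.203   0.1373] rect mm [ 599.8 -200.7] [122.5 110.8] 84.65 px [338.3 186.1]
bay walls 182 med [ 0.6721 -0.2339  0.0901] rect mm [ 668.3 -233.4] [116.9  50. ] 60.01 px [346.7 161.7]
bay floor 191 med [ 0.6171 -0.1108  0.0575] rect mm [ 616.4 -109.7] [ 14.6 131.2] 80.12 px [299.9 185.2]
12.7 [ 0.6163 -0.0698  0.2307] [1.7982e+02 1.0000e-02 8.4480e+01] F [ 0.3  1.1 -0.2] w 0.0013718461797510774 shift mm [ -17.8 -188.2   80.1] turn -0.0
```

View pics/t3.png

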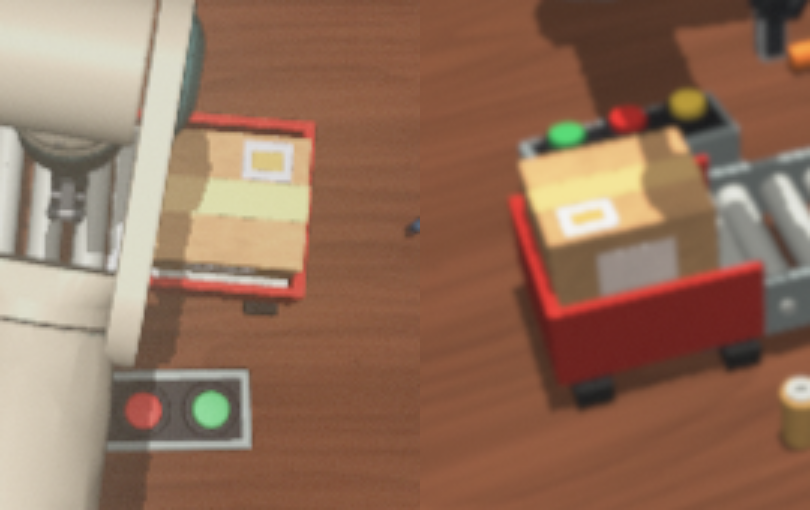

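The carton sits flat in the bay against the end wall (crop about 235,195). Next is the yellow key.

{"name": "play_rows", "arguments": {"moves": [-1,-5,-50,0,0,-1,-9,-100,0,0,-1,-14,-145,0,0,-1,-18,-175,0,0,-1,-18,-188,0,0,-1,-18,-188,30,0,-1,-18,-188,70,0,-1,-18,-188,105,0,-1,-18,-188,130,0,-1,-18,-188,140,0,-1,-18,-188,140,0,-1,-18,-188,140,0]}}

```text
time_s: 14.0
tool_pos: [0.4272, -0.0705, 0.09]
eef_rot: [180.0, 0.0, 84.4]
ft_force: [0.4, 0.7, -0.3]
grip_width: -0.0001
grasp_force: 0.0
```

```bash
python3 m.py|egrep 'carton|key|bay|yellow|red|green'; python3 go.py '[.4275,-.0695,.07]' 84.5
```

```text
carton top 2349 med [ 0.5988 -0.1965  0.1371] rect mm [ 600.4 -196.3] [130.6 111.3] 84.73 px [335.8 185.5]
yellow none
red none
green 119 med [ 0.4272 -0.1849  0.0706] rect mm [ 427.8 -138.2] [124.4  30.8] 89.21 px [330.2 256. ]
bay walls 265 med [ 0.6752 -0.2043  0.0897] rect mm [ 656.8 -194.3] [166.1  48.8] 84.42 px [335.4 160.2]
bay floor 695 med [ 0.6038 -0.121   0.057 ] rect mm [ 608.2 -177.6] [165.3 133.2] 84.65 px [307.3 188.9]
14.05 [ 0.4276 -0.0706  0.0905] [1.7989e+02 2.0000e-02 8.4440e+01] F [-0.  -0.   0.3] w 0.0001073210819580214 shift mm [ 1.1 -0.2 20.5] turn -0.1
```

{"name": "play_rows", "arguments": {"moves": [-1,1,0,8,0,-1,1,0,15,0,-1,1,0,19,0,-1,1,0,21,0,-1,1,0,23,0,-1,1,0,24,0,-1,1,0,25,0,-1,1,0,26,0,-1,1,0,26.5,0,-1,1,0,27,0,-1,1,0,27,0]}}

```text
time_s: 15.15
tool_pos: [0.4273, -0.0695, 0.0656]
eef_rot: [180.0, 0.0, 84.4]
ft_force: [-15.4, 3.7, 28.8]
grip_width: 0.0001
grasp_force: 14.6
```

Yellow is fully bottomed. I'll release it and move over to green.

{"name": "play_rows", "arguments": {"moves": [-1,0,0,-3,0,-1,0,0,-10,0,-1,0,0,-40,0,-1,0,0,-70,0,-1,0,0,-70,0]}}

```text
time_s: 15.65
tool_pos: [0.429, -0.07, 0.1364]
eef_rot: [179.6, 0.1, 84.4]
ft_force: [1.5, 0.3, 0.7]
grip_width: 0.0003
grasp_force: 0.0
```

```bash
python3 m.py|egrep 'carton|panel|yellow|red|green'; python3 go.py '[.4275,-.1855,.09]' 84.5
```

```text
carton top 2350 med [ 0.599  -0.1964  0.1371] rect mm [ 600.  -196.5] [130.9 110.1] 84.52 px [335.8 185.5]
panel 497 med [ 0.4272 -0.1958  0.051 ] rect mm [ 428.4 -196.4] [50.5 71. ] 88.77 px [333.9 255.7]
yellow none
red none
green 110 med [ 0.4272 -0.1852  0.0709] rect mm [ 435.6 -139.4] [123.1  31. ] 79.58 px [330.5 256. ]
15.7 [ 0.428  -0.0698  0.1341] [1.7976e+02 5.0000e-02 8.4430e+01] F [-0.3  0.  -0.7] w 1.2224182830947942e-05 shift mm [-115.2   10.5   44.2] turn -0.1
```

{"name": "play_rows", "arguments": {"moves": [-1,-40,3,0,0,-1,-80,7,0,0,-1,-105,10,0,0,-1,-115,10.5,0,0,-1,-115,10.5,20,0,-1,-115,10.5,38,0,-1,-115,10.5,44,0,-1,-115,10.5,44,0]}}

```text
time_s: 16.5
tool_pos: [0.4255, -0.1841, 0.087]
eef_rot: [-179.8, -0.1, 84.5]
ft_force: [0.1, -0.2, 0.3]
grip_width: 0.0004
grasp_force: 0.0
```

```bash
python3 go.py '[.4275,-.1855,.064]' 84.5;python3 m.py|egrep 'yellow|red|carton'; python3 - <<'E'
from h import *
s=snapshot('scene');cv2.imwrite('pics/s4.png',cv2.resize(s['image'][130:270,150:310],None,fx=4,fy=4))
E
```

```text
16.5 [ 0.4255 -0.1841  0.087 ] [-1.7985e+02 -7.0000e-02  8.4460e+01] F [ 0.1 -0.2  0.3] w 0.0004171468022371606 shift mm [-1.2  2.2 23. ] turn -0.0
carton top 2353 med [ 0.5987 -0.1963  0.1372] rect mm [ 600.1 -196.3] [130.7 110.4] 84.57 px [335.7 185.5]
yellow 134 med [ 0.4257 -0.0693  0.0705] rect mm [425.6 -69.3] [31.2 30.9] 89.21 px [284.7 256.9]
red 73 med [ 0.4277 -0.1206  0.07  ] rect mm [ 427.7 -119.6] [17.7 30.8] 89.99 px [304.6 256.1]
```

View pics/s4.png

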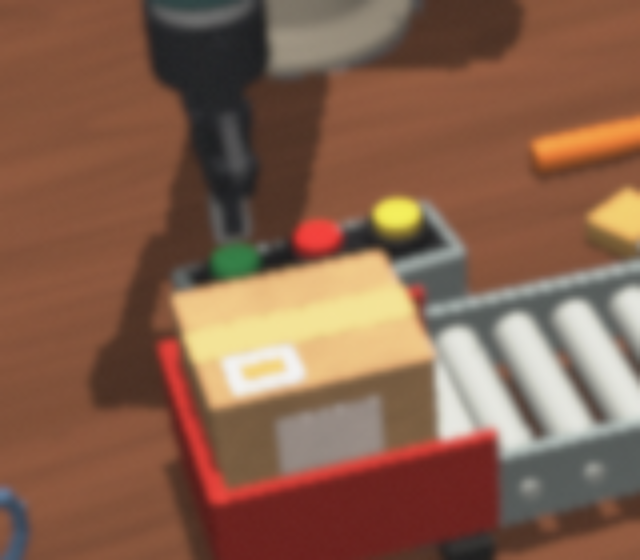

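The scene crop shows the yellow key back up (398,215) and the fingers over green (235,250). I'll press green.

{"name": "play_rows", "arguments": {"moves": [-1,-1,1,6,0,-1,-1,1,12,0,-1,-1,1,16,0,-1,-1,1,18,0,-1,-1,1,20,0,-1,-1,1,21,0,-1,-1,1,22,0,-1,-1,1,22,0]}}

```text
time_s: 17.4
tool_pos: [0.4271, -0.186, 0.0664]
eef_rot: [-180.0, 0.0, 84.4]
ft_force: [-2.6, 2.3, 4.5]
grip_width: -0.0003
grasp_force: 2.3
```

{"name": "play_rows", "arguments": {"moves": [-1,0,0,0.7,0,-1,0,0,1.4,0,-1,0,0,2,0,-1,0,0,2.5,0,-1,0,0,2.5,0]}}

```text
time_s: 17.9
tool_pos: [0.4273, -0.1861, 0.0658]
eef_rot: [180.0, 0.0, 84.4]
ft_force: [-8.5, 5.4, 19.0]
grip_width: 0.0003
grasp_force: 9.4
```

Green is bottomed too (19 N, well above its 5 N). I'll release it and check.

{"name": "play_rows", "arguments": {"moves": [-1,0,0,-3,0,-1,0,0,-10,0,-1,0,0,-40,0,-1,0,0,-80,0,-1,0,0,-120,0,-1,0,0,-150,0,-1,0,-40,-150,0,-1,0,-60,-150,0,-1,0,-60,-150,0,-1,0,-60,-150,0]}}

```text
time_s: 18.9
tool_pos: [0.3676, -0.1804, 0.2139]
eef_rot: [179.9, 0.0, 84.4]
ft_force: [-0.7, -0.0, -0.3]
grip_width: 0.0001
grasp_force: 0.0
```

```bash
python3 go.py '[.4275,-.1855,.064]' 84.5;python3 m.py; python3 - <<'E'
from h import *
s=snapshot('top');P=pts(s)
# gap carton front - end wall along track
y=np.array([.0965,.9953]);z=P[...,2];Y=P[...,:2]@y;h=np.array([.604,-.199])@y
x=P[...,:2]@np.array([.9953,-.0965]);x0=np.array([.604,-.199])@np.array([.9953,-.0965])
m=abs(x-x0)<.04;c=m&(abs(z-.138)<.006)&(Y<h+.1)&(Y>h-.1);w=m&(abs(z-.091)<.006)&(Y<h)&(Y>h-.1)
print('carton',(np.percentile(Y[c],[1,99])-h)*1000,'wall',(np.percentile(Y[w],[2,98])-h)*1000 if w.any() else None)
cv2.imwrite('pics/t5.png',cv2.resize(s['image'][100:300,90:460],None,fx=2.1,fy=2.1))
E
```

```text
18.9 [ 0.3676 -0.1804  0.2139] [1.7994e+02 3.0000e-02 8.4400e+01] F [-0.7 -0.  -0.3] w 0.00010258638075828856 shift mm [  0.8  59.9 150. ] turn -0.1
rot [  6.52416274   1.37936946 -90.51523807]
bench z -0.0009700478422909331
carton top 2346 med [ 0.5989 -0.1964  0.1372] rect mm [ 600.3 -196.5] [130.9 110.6] 84.45 px [335.8 185.5]
panel 1589 med [ 0.4329 -0.1115  0.0514] rect mm [ 428.1 -127.5] [ 69.4 190. ] 0.45 px [302.  254.8]
yellow 134 med [ 0.4257 -0.0693  0.0701] rect mm [425.6 -69.3] [31.1 30.9] 89.31 px [284.6 256.9]
red 135 med [ 0.4253 -0.126   0.0699] rect mm [ 426.2 -126.5] [32.6 31.6] 71.02 px [307.2 256.5]
green 53 med [ 0.4324 -0.1799  0.0699] rect mm [ 433.5 -180.3] [14.6 25.3] 28.65 px [328.  253.8]
bay walls 268 med [ 0.6754 -0.2044  0.09  ] rect mm [ 674.3 -201.7] [172.8  51.5] 68.02 px [335.6 160.4]
bay floor 700 med [ 0.6044 -0.1208  0.057 ] rect mm [ 609.6 -178. ] [166.3 136. ] 84.52 px [307.2 188.8]
near rail 503 med [0.5595 0.0972 0.0724] rect mm [560.3  96.3] [399.1   8.5] 84.48 px [221.2 205.8]
mug [ 0.633 -0.457  0.006]
can [ 0.491 -0.437  0.158]
box [0.779 0.196 0.055]
padlock [0.432 0.112 0.02 ]
rot [  6.52416274   1.37936946 -90.51523807]
carton [-61.46777066  66.02637144] wall [-73.23077869 -70.5079388 ]
```

View pics/t5.png

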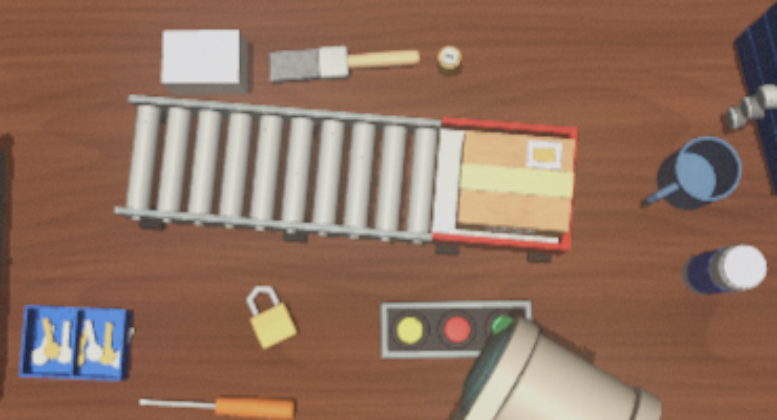

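The carton looks home, but I measure a gap of about 2 mm, which is within calibration error. I'll check it from the scene camera, in which the carton's front face and the end wall show together.

```bash
python3 - <<'E'
from h import *
s=snapshot('scene');P=pts(s);z=P[...,2]
y=np.array([.0965,.9953]);xx=np.array([.9953,-.0965]);h=np.array([.604,-.199])
Y=((P[...,:2]-h)@y)*1000;X=((P[...,:2]-h)@xx)*1000
m=(abs(X)<45)&(abs(Y+70)<20)
for a in np.arange(.06,.15,.006):
    k=m&(z>=a)&(z<a+.006)
    if k.sum()>3: print(round(a,3),k.sum(),np.percentile(Y[k],[5,50,95]).round(1))
b=cv2.resize(s['image'][180:270,180:280],None,fx=6,fy=6);cv2.imwrite('pics/s6.png',b)
E
```

```text
rot [52.80500393  1.37542403 65.8895178 ]
0.06 8 [-72.7 -72.5 -72.1]
0.066 8 [-72.8 -72.5 -72.3]
0.072 8 [-72.8 -72.6 -72.2]
0.078 10 [-73.  -72.5 -72.2]
0.084 16 [-72.7 -72.2 -64.3]
0.09 112 [-72.2 -67.3 -62.6]
0.096 10 [-62.9 -62.6 -62.4]
0.102 10 [-62.6 -62.5 -62.3]
0.108 10 [-62.9 -62.5 -62.1]
0.114 9 [-62.8 -62.5 -62.5]
0.12 11 [-62.8 -62.5 -62. ]
0.126 10 [-62.7 -62.5 -62.2]
0.132 45 [-62.6 -58.8 -50.8]
0.138 101 [-62.  -56.2 -50.9]
```

View pics/s6.png

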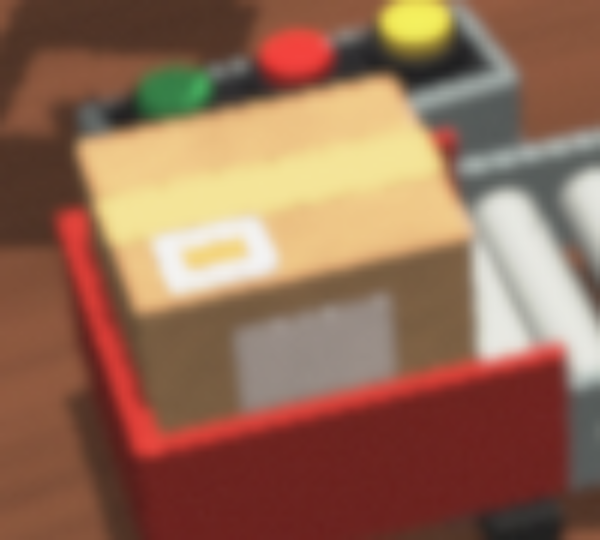

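The carton's front face is vertical, and the wall's top surface runs right up to it (crop about 150,435). With the hard stop I felt at 16 N, that means it is home. Yellow is released, red wasn't touched, and the bystanders haven't moved. I'm handing in.

```bash
python3 -c "from plant import job_done;print(job_done())"
```

```text
the job is handed in; nothing more can be done
None
```

The carton is home against the bay's end wall, judged by a 16 N stop on the last push (the cameras couldn't rule out a 2 mm gap); yellow was pressed and released, then green, red and the bystanders were left alone, and I handed the job in at about 19 s with no verdict returned.

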